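Lock the turntable with its slotted disc and bolt

TASK

Lock the bench turntable: with the fingertips, push the upright vane on the slotted disc round until the disc's slot is in line with the flat bolt, then push the bolt by its end plate through the slot until it is fully home in the keeper, the end plate up against the guide. Only push, never pinch the vane or the plate, do not force the bolt against a disc that is out of line, and leave the things lying about undisturbed.

Things in the scene. Friction and masses are not known exactly. Their poses are not given: they have to be found in the camera images.
- lock_base: Turntable lock on a fixed pale plywood board, 360 x 130 x 15 mm. Origin: on the worktop under the disc's axis. x: the bolt's line, +x = the way it is pushed home; z up. Board spans x -265 to +95, y -65 to +65 mm. Two dark steel bridges over the bolt's path, each 71 mm wide and 48 mm high above the worktop: guide at x -95 to -67, keeper at x +65 to +85 mm.
- disc_turn (a joint): Disc angle (rad), + counter-clockwise from above, starts 0.5 to 2.64, stops at -0.5 and 3.64. Its slot, 22 mm wide with mouths flared to 32 mm, is in line with the bolt at 0 and at pi; either will do. Friction 0.12 N m: it stays where left, about 4 N on the vane turns it. The bolt enters if the slot is within about 0.15 rad of the line (its nose then draws it true), not beyond about 0.28 rad.
- slot (a point): Centre of the top face, 39 mm above the worktop, of the slotted disc: metal, radius 55 mm, turning about the vertical axis through lock_base's origin, with a straight slot open at the top right across it. x axis along the slot, y across it, z up; turns with the disc.
- vane_top (a point): Middle of the top edge, 84 mm above the worktop, of the vane: a dark upright plate on one half of the disc, 14 mm thick, 30 mm long, 45 mm high. It lies along the disc's radius, 20 to 50 mm from the axis, on slot's -y side, square to the slot. From angle 0 to pi it sweeps from lock_base's -y side over +x to +y. Axes as point slot.
- bar_slide (a joint): How far the bolt has been pushed (m): 0 drawn back, 0.147 fully home against its stop; starts at 0 to 0.006. Sliding friction about 3 N; it stays where it is left. It meets the rim of the disc at about 0.012.
- lock_disc: The slotted disc with its vane. Origin on the disc's axis at worktop level; axes as point slot. Two half-moon blocks, 23 to 39 mm above the worktop, leave the slot between them. A push on the vane's broad face that looks to +x turns it clockwise from above (angle falls), on the -x face counter-clockwise.
- lock_bar: Flat steel bolt with its end plate: 14 mm wide, 24 to 38 mm above the worktop, 182 mm long with a tapered nose, sliding along lock_base x on an aluminium rail. Its origin lies at lock_base's origin at joint 0 and shifts along +x by the joint value.
- nose (a point): Tip of the bolt's nose, 31 mm above the worktop: at lock_base x = -67 mm at joint 0, +80 mm when home.
- push_face (a point): Point on the rear face (to be pushed; looks to lock_base -x) of the upright end plate on the bolt's rear end, mid-width, 60 mm above the worktop. Plate: 50 mm wide, 14 mm thick, 24 to 78 mm above the worktop. The face lies at lock_base x = -256 mm at joint 0, -109 mm when home, the plate's front then against the guide.
- pencil: Red pencil, 173 mm long, 7 mm thick, lying on the plywood board beside the bolt on its lock_base +y side; origin under its middle. Leave it.
- tape_measure: Yellow tape measure, 64 x 89 x 33 mm, loose on the worktop to the left; origin under its middle. Leave it.
- sanding_block: Brown sanding block, 66 x 110 x 33 mm, loose on the worktop to the right; origin under its middle. Leave it.
- masking_tape: Roll of masking tape lying flat, 90 mm across, 25 mm high, loose on the worktop to the left; origin under its middle. Leave it.

How it is judged:
By the outcome, as a careful person would: the job done as asked, in the order asked, and still so for the second after the job is handed in, with the robot touching nothing.
It also fails if it takes over 54 s, if anything falls off the work surface, if the arm or the gripper's body presses on something with over 40 N, if the wrist force passes 120 N, or if a joint passes its speed limit or range.

ROBOT

A 7-joint arm with a two-finger parallel gripper is mounted at the origin on a cart in front of the work surface, level with it; the furniture and walls round the work are solid. World frame = base frame: x ahead of the robot, y to its left, z up, the work surface at z = 0. Lengths are in m, angles in rad, forces in N, time in s.
With the tool pointing down it reaches from about 0.4 to 0.925 m from the base axis. Payload 5.6 kg.
Tool frame: the origin (TCP) lies midway between the tips of the shut fingers; the grasp point (between the pads) lies robot.pinch_z behind it (robot.pinch_z is the distance from the TCP to the grasp point, in m); z points along the fingers, y is the line along which they close (so a half turn about z gives the same grasp; the last joint's range is limited). The gripper opens to 85 mm and grips with 20 to 120 N. Pads are 22 mm wide; open, the fingers measure 114 mm over their backs; the gripper's body (76 mm by 85 mm) begins 54 mm behind the grasp point. The pads swing forward as they close: fully open they stand 13 mm farther back than shut.
Start: joints at [1.291, 0.468, -0.012, 1.603, 0.006, 1.071, -0.056], TCP at [0.152, -0.632, 0.231] pointing down, gripper open.
Joint ranges: [-2.53, 2.53], [-0.31, 2.02], [-1.57, 1.55], [0.28, 2.44], [-1.29, 4.43], [0.15, 1.84], [-2.92, 2.92]. Speed limits (rad/s): [2.57, 2.57, 3.14, 3.14, 3.14, 3.14, 3.14].

INTERFACE

Orientations are given as a unit quaternion [x, y, z, w].
In Python, from station import robot gives the robot as it stands.
- The arm moves only by the shell command python3 -m pendant 'ROWS' [FORCE]. ROWS is JSON, a list of rows, each a list of 3 entries, a list of its own where there are three numbers: the shift along the tool's x, y, z in units of 0.25 m (1.0 is 0.25 m), then the turn, a rotation vector about the tool's x, y, z in units of pi rad (1.0 is pi rad), then the opening, from -1 (shut) to 1 (fully open). In form: [[[x, y, z], [ax, ay, az], hand], ...]. A call has 1 to 8 rows; each row is the pose to reach, as a shift and turn from the pose commanded when the call began, along the tool's axes at that moment, turning the shorter way round; what a row does not reach only later rows make up. A row lasts 1/12 s, in which the tool goes at most 41.7 mm and 7.16 degrees, less where a joint would pass 70% of its speed; a pose out of reach is approached as far as the arm can. A call with a number of a shift or a turn outside -1 to 1 is refused whole. A call with a gripper value outside its range is refused whole. The fingers move at their own pace and stop on an object; FORCE is the grip in N (left out, the last holds). Time passes only in rows, so rows that repeat a pose let the fingers close. It gives the time, the measured TCP pose, the force, the opening and the grip force at its end, in the units of the state.
- robot.get_state(): the state, without advancing time (a new reading comes with each control period).
- robot.read_camera(name): name is "scene" or "top"; returns the picture (384x512x3 uint8, red, green, blue); there is no depth.
- robot.calibration(name): a dict with "fov_y" (degrees; the focal length in pixels is half the picture's height over the tangent of half this angle, whatever the lens; pixels are square), "cx", "cy" (the principal point, pixels), "eye" and "orientation" of the camera in the world. Camera axes: x right, y down, z forward; pixel columns grow to the right and rows downward; lengths in m; the calibration is good to about 2 mm. A picture is of the moment at which its call begins. calibration takes no time and is no camera call.
- robot.sign_off(): hands the job in; it is judged then, once.
The state is a dict: "clock": time; "qpos": joint angles; "qd": joint speeds; "tau": joint torques, N m; "ee_pos": TCP position; "orientation": TCP orientation; "force": force on the tool from outside, world axes, zero at the start; "moment": the same for the moment, N m; "opening": finger opening in m; "grip_force": force on a finger pad.
Only numpy, scipy, OpenCV 4.12 (cv2) and the standard library are available. Lean on these libraries where they do the work, as an engineer would, in place of code of your own. Each camera call takes 0.05 s, during which the arm holds its last target. There are 200 camera calls.

## Working session

There is one attempt and no reset: what is moved stays moved. The work goes in short steps, Python scripts to look and compute and a shell command to move; the robot and the scene stay as the last step left them, time stands still between calls to the robot, and variables do not carry over. Pictures are saved under pics/ and viewed, at most 10 in all, crops included, and the job is handed in when it is done.

```bash
mkdir -p pics; ls
python3 - <<'E'
from station import robot
import cv2
for n in("scene","top"):
    im=robot.read_camera(n); cv2.imwrite(f"pics/{n}0.png",im[:,:,::-1]); print(n,robot.calibration(n))
s=robot.get_state(); print(s, robot.pinch_z)
E
```

```text
pics
scene {'fov_y': 54.608489957418435, 'cx': 260.36401149550016, 'cy': 193.09508171848543, 'eye': array([-0.14858281,  0.87549314,  0.9699108 ]), 'orientation': array([-0.30606235,  0.85016224, -0.40731959,  0.1328185 ])}
top {'fov_y': 47.11857191388431, 'cx': 252.74504196642172, 'cy': 189.57031392557505, 'eye': array([ 0.3506525 , -0.00733964,  1.4153423 ]), 'orientation': array([ 0.70960054, -0.7008568 ,  0.04780017, -0.05460737])}
{'clock': 0.1, 'qpos': array([ 1.29100351,  0.46831901, -0.01162114,  1.60351954,  0.00601006,
        1.07140132, -0.05628774]), 'qd': array([ 0.00048099, -0.00561732, -0.00115782, -0.00381959,  0.00145225,
        0.00039502, -0.00048016]), 'tau': array([ 1.00157915e-03, -5.33515048e+01,  2.14869581e-02, -2.51964229e+01,
        1.15283352e-02,  4.25507227e-03, -1.03925316e-05]), 'ee_pos': array([ 0.15230865, -0.63139155,  0.23041916]), 'orientation': array([ 9.93000841e-01,  1.18104528e-01, -1.52849253e-04, -7.91724454e-04]), 'force': array([ 0.304209  , -0.35507937,  0.83056066]), 'moment': array([ 0.05425349,  0.01409905, -0.00583473]), 'grip_force': 0.0, 'opening': 0.08522586238589633} 0.0187
```

View pics/scene0.png

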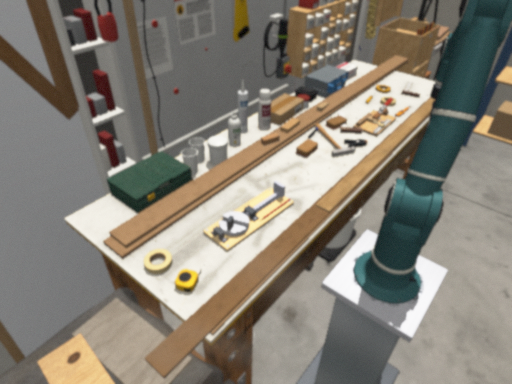

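View pics/top0.png

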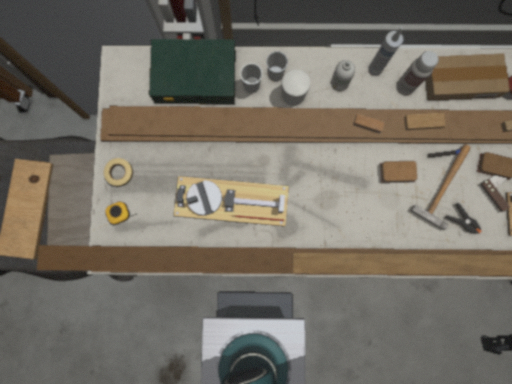

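Run:
```python
import cv2
a=cv2.imread("pics/top0.png")[165:240,160:300]; cv2.imwrite("pics/topc.png",cv2.resize(a,None,fx=5.6,fy=5.6,interpolation=2))
a=cv2.imread("pics/scene0.png")[175:255,195:305]; cv2.imwrite("pics/scenec.png",cv2.resize(a,None,fx=7,fy=7,interpolation=2))
```

```text
(no output)
```

View pics/topc.png

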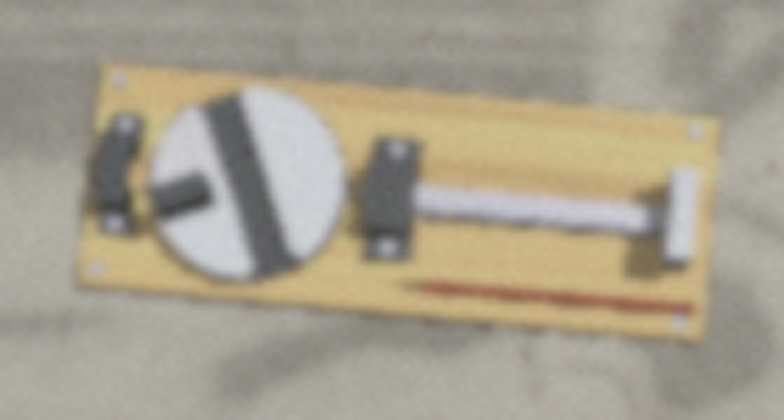

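View pics/scenec.png

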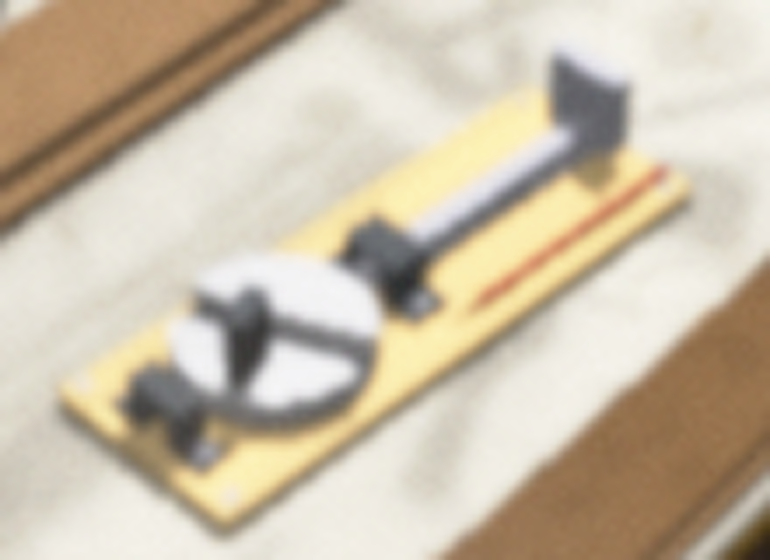

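```bash
cat > h.py <<'E'
import numpy as np
from station import robot
from scipy.spatial.transform import Rotation as R
def ray(n,uv):
    c=robot.calibration(n); f=192/np.tan(np.radians(c["fov_y"]/2))
    d=R.from_quat(c["orientation"]).apply([(uv[0]-c["cx"])/f,(uv[1]-c["cy"])/f,1]); return np.array(c["eye"]),d
def atz(n,uv,z): e,d=ray(n,uv); return e+d*(z-e[2])/d[2]
def tri(a,b):
    (e1,d1),(e2,d2)=ray("top",a),ray("scene",b)
    t=np.linalg.lstsq(np.c_[d1,-d2],e2-e1,rcond=None)[0]; p,q=e1+t[0]*d1,e2+t[1]*d2; return (p+q)/2,np.linalg.norm(p-q)
T=lambda u,v:(160+(u+.5)/5.6-.5,165+(v+.5)/5.6-.5)
S=lambda u,v:(195+(u+.5)/7-.5,175+(v+.5)/7-.5)
E
python3 - <<'E'
from h import *
np.set_printoptions(precision=4,suppress=True)
C=[atz("top",T(*p),.015) for p in((103,62),(720,118),(703,340),(78,288))]; print(np.array(C))
fl=(C[0]+C[3])/2; fr=(C[1]+C[2])/2; ax=(fl-fr); print("len",np.linalg.norm(ax), np.linalg.norm(C[0]-C[3])); 
yaw=np.arctan2(ax[1],ax[0]); o=(fl+fr)/2+.085*ax/np.linalg.norm(ax); print("yaw",yaw,"origin",o)
print("disc",atz("top",T(249,184),.039), tri(T(249,184),S(278,338)))
a,b=atz("top",T(222,100),.039),atz("top",T(277,270),.039); print("slot",a,b,"ang rel",np.arctan2(*(a-b)[[1,0]])-yaw)
print("vane",tri(T(180,193),S(250,298)),atz("top",T(180,193),.084))
print("plate top mid", tri(T(684,218),S(592,66)),[atz("top",T(*p),.078) for p in((684,168),(680,268),(697,218))])
for p,q in (((412,213),(120,395)),): pass
print("tips", atz("top",T(400,190),.048),atz("top",T(115,175),.048))
print(R.from_quat(robot.get_state()["orientation"]).as_matrix())
E
```

```text
[[ 0.5976  0.2499  0.015 ]
 [ 0.569  -0.1062  0.015 ]
 [ 0.4416 -0.0968  0.015 ]
 [ 0.4667  0.2592  0.015 ]]
len 0.3570489140935814 0.1312054644555968
yaw 1.4954904513011549 origin [0.5251 0.1613 0.015 ]
disc [0.5246 0.1605 0.039 ] (array([0.5247, 0.161 , 0.0279]), np.float64(0.003081495256739011))
slot [0.5723 0.1772 0.039 ] [0.4762 0.1434 0.039 ] ang rel -1.1572759076837658
vane (array([0.5128, 0.1919, 0.0851]), np.float64(0.0014250013260423907)) [0.5135 0.1925 0.084 ]
plate top mid (array([ 0.5042, -0.0826,  0.0732]), np.float64(0.00033186265742441345)) [array([ 0.5313, -0.0821,  0.078 ]), array([ 0.4764, -0.0801,  0.078 ]), array([ 0.5039, -0.0893,  0.078 ])]
tips [0.5211 0.0748 0.048 ] [0.5276 0.2347 0.048 ]
[[ 0.9721  0.2346 -0.0005]
 [ 0.2346 -0.9721  0.0015]
 [-0.0001 -0.0016 -1.    ]]
```

```bash
cat >> h.py <<'E'
O=np.array([.5249,.161]); YAW=1.4955
def lock(x,y): c,s=np.cos(YAW),np.sin(YAW); return O+np.array([c*x-s*y,s*x+c*y])/1000
def units(*pts):  # world targets -> tool-axis units
    s=robot.get_state(); M=R.from_quat(s["orientation"])
    for p in pts: print(np.round(M.inv().apply(np.array(p)-s["ee_pos"])/.25,3))
    x=M.as_matrix()[:,0]; print("turn z units to align", round((np.arctan2(x[1],x[0])-(YAW-np.pi/2))/np.pi,4), "pos",s["ee_pos"].round(4),"F",s["force"].round(1),"t",s["clock"])
def tolock():
    s=robot.get_state(); d=s["ee_pos"][:2]-O; c,n=np.cos(YAW),np.sin(YAW); return np.round([1e3*(c*d[0]+n*d[1]),1e3*(-n*d[0]+c*d[1]),1e3*s["ee_pos"][2]],1)
E
python3 -m pendant '[[[0.91,-0.89,0],[0,0,0.1],-1],[[0.91,-0.89,0],[0,0,0.1],-1],[[0.91,-0.89,0],[0,0,0.1],-1],[[0.91,-0.89,0],[0,0,0.1],-1],[[0.91,-0.89,0],[0,0,0.1],-1],[[0.91,-0.89,0],[0,0,0.1],-1],[[0.91,-0.89,0],[0,0,0.1],-1],[[0.91,-0.89,0],[0,0,0.1],-1]]' 40
python3 -c "
from h import *
units([*lock(48,-25),.13])"
```

```text
clock: 0.77
ee_pos: [0.3233, -0.3581, 0.2311]
orientation: [0.999, -0.037, 0.0, -0.001]
force: [0.4, -0.6, -0.1]
opening: 0.0002
grip_force: 0.0
[ 0.752 -2.321  0.408]
turn z units to align 0.0006 pos [ 0.3233 -0.3581  0.2311] F [ 0.4 -0.6 -0.1] t 0.7667
```

```bash
python3 -m pendant '[[[0.45,-1,0],[0,0,0],-1],[[0.45,-1,0],[0,0,0],-1],[[0.45,-1,0],[0,0,0],-1],[[0.45,-1,0],[0,0,0],-1],[[0.45,-1,0],[0,0,0],-1],[[0.45,-1,0],[0,0,0],-1],[[0.45,-1,0],[0,0,0],-1],[[0.45,-1,0],[0,0,0],-1]]' >/dev/null
python3 -m pendant '[[[0.3,-1,0],[0,0,0],-1],[[0.3,-1,0],[0,0,0],-1],[[0.3,-1,0],[0,0,0],-1],[[0.3,-1,0],[0,0,0],-1],[[0.3,-1,0],[0,0,0],-1],[[0.3,-1,0],[0,0,0],-1],[[0.3,-1,0],[0,0,0],-1],[[0.3,-1,0],[0,0,0],-1]]' 
python3 -c "
from h import *
units([*lock(48,-25),.11])"
```

```text
clock: 2.1
ee_pos: [0.5471, 0.1254, 0.2307]
orientation: [0.999, -0.036, -0.0, -0.001]
force: [0.5, -0.3, 0.3]
opening: 0.0002
grip_force: 0.0
[ 0.002 -0.326  0.484]
turn z units to align 0.0011 pos [0.5471 0.1254 0.2307] F [ 0.5 -0.3  0.3] t 2.1
```

```bash
python3 -m pendant '[[[0,-0.33,0],[0,0,0],-1],[[0,-0.33,0],[0,0,0],-1],[[0,-0.33,0.3],[0,0,0],-1],[[0,-0.33,0.45],[0,0,0],-1],[[0,-0.33,0.58],[0,0,0],-1],[[0,-0.33,0.67],[0,0,0],-1],[[0,-0.33,0.67],[0,0,0],-1],[[0,-0.33,0.67],[0,0,0],-1]]'
python3 - <<'E'
from h import *
import cv2
print(tolock())
P=[]
for f in (.415,.65,.9,1.15,1.35,1.5708):
    n=np.array([np.sin(f),-np.cos(f)]); e=np.array([np.cos(f),np.sin(f)])
    p=38*e+7*n+[14.5,-11*np.cos(f)/max(np.cos(f),.3)]; P.append([*lock(*p),.062]); print(p)
units(*P)
im=robot.read_camera("scene")[160:270,180:320,::-1]; cv2.imwrite("pics/s1.png",cv2.resize(im,None,fx=5,fy=5,interpolation=2))
E
```

```text
clock: 2.77
ee_pos: [0.5519, 0.2013, 0.0619]
orientation: [0.999, -0.04, -0.003, 0.002]
force: [0.6, -0.3, 0.5]
opening: 0.0001
grip_force: 0.0
[ 42.2 -23.9  61.9]
[52.09674969 -2.08459689]
[48.98748919  6.42449683]
[43.60446716 14.41515279]
[36.41187034 20.82561764]
[29.65231761 27.51419559]
[21.49986042 38.0001604 ]
[-0.087 -0.039 -0.   ]
[-0.121 -0.027  0.   ]
[-0.153 -0.005  0.   ]
[-0.179  0.024  0.   ]
[-0.205  0.051  0.001]
[-0.247  0.084  0.001]
turn z units to align -0.0013 pos [0.5519 0.2013 0.0619] F [ 0.6 -0.3  0.5] t 2.7667
```

View pics/s1.png

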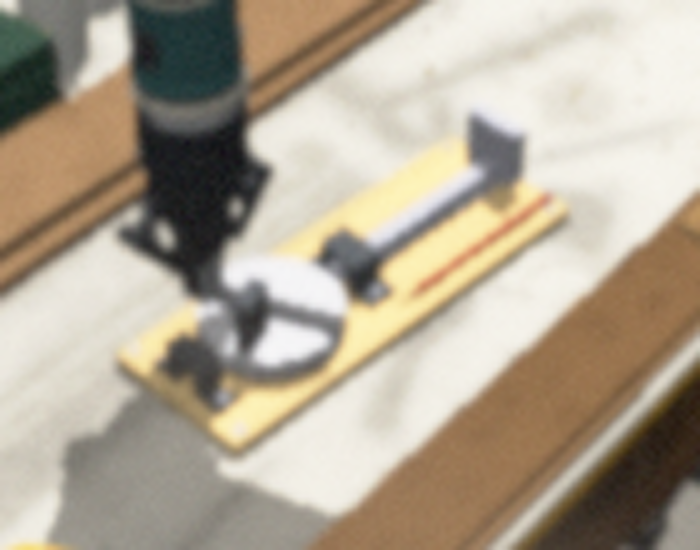

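```bash
python3 -m pendant '[[[-0.06,-0.04,0],[0,0,0],-1],[[-0.087,-0.039,0],[0,0,0],-1],[[-0.105,-0.033,0],[0,0,0],-1],[[-0.121,-0.027,0],[0,0,0],-1],[[-0.137,-0.016,0],[0,0,0],-1],[[-0.153,-0.005,0],[0,0,0],-1],[[-0.166,0.01,0],[0,0,0],-1],[[-0.179,0.024,0],[0,0,0],-1]]'
python3 - <<'E'
from h import *
print(tolock())
units([*lock(29.6,27.5),.062],[*lock(25,33),.062],[*lock(21.5,36),.062])
E
```

```text
clock: 3.48
ee_pos: [0.5089, 0.2025, 0.0647]
orientation: [0.999, -0.039, 0.001, -0.001]
force: [0.9, 4.7, 1.8]
opening: -0.0002
grip_force: 2.3
[40.2 19.1 64.7]
[-0.034  0.042  0.01 ]
[-0.056  0.061  0.01 ]
[-0.067  0.075  0.01 ]
turn z units to align -0.0006 pos [0.5089 0.2025 0.0647] F [0.9 4.7 1.8] t 3.4833
```

```bash
python3 -m pendant '[[[-0.013,0.013,0],[0,0,0],-1],[[-0.026,0.027,0],[0,0,0],-1],[[-0.04,0.038,0],[0,0,0],-1],[[-0.05,0.05,0],[0,0,0],-1],[[-0.06,0.06,0],[0,0,0],-1],[[-0.06,0.06,0],[0,0,0],-1],[[-0.06,0.06,0],[0,0,0],-1],[[-0.06,0.06,0],[0,0,0],-1]]'
python3 - <<'E'
from h import *
import cv2
print(tolock())
im=robot.read_camera("scene")[160:270,180:320,::-1]; cv2.imwrite("pics/s2.png",cv2.resize(im,None,fx=5,fy=5,interpolation=2))
E
```

```text
clock: 4.15
ee_pos: [0.4912, 0.1867, 0.0631]
orientation: [0.999, -0.039, -0.001, 0.001]
force: [-0.4, -0.1, -0.4]
opening: 0.0002
grip_force: 0.0
[23.1 35.6 63.1]
```

View pics/s2.png

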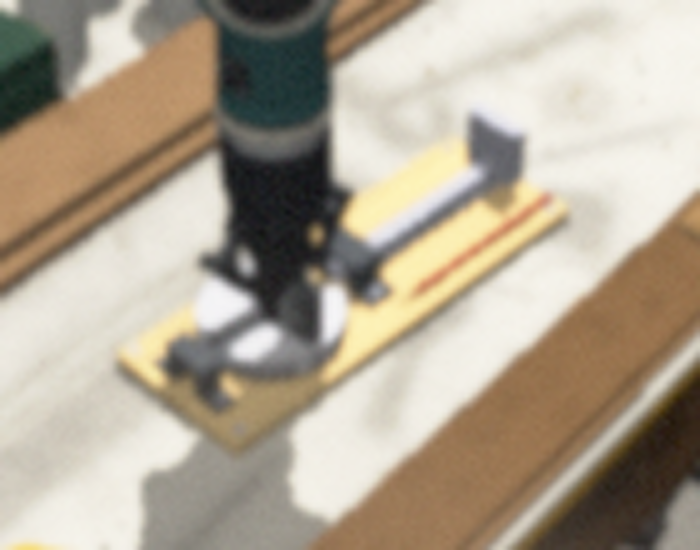

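```bash
python3 -m pendant '[[[0,-0.05,0],[0,0,0],-1],[[0,-0.05,-0.2],[0,0,0],-1],[[0,-0.05,-0.4],[0,0,0],-1],[[0,0.1,-0.5],[0,0,0],-1],[[0.1,0.3,-0.5],[0,0,0],-1],[[0.14,0.5,-0.5],[0,0,0],-1],[[0.14,0.7,-0.5],[0,0,0],-1],[[0.14,1,-0.5],[0,0,0],-1]]' 
python3 -m pendant '[[[0,0.3,0],[0,0,0],-1],[[0,0.3,0],[0,0,0],-1],[[0,0.3,0],[0,0,0],-1],[[0,0.3,0],[0,0,0],-1]]'
python3 - <<'E'
from h import *
import cv2
print(tolock())
units([*lock(-295,0),.19],[*lock(-295,0),.055])
im=robot.read_camera("top")[165:240,160:300,::-1]; cv2.imwrite("pics/t2.png",cv2.resize(im,None,fx=5.6,fy=5.6,interpolation=2))
E
```

```text
clock: 4.87
ee_pos: [0.5115, 0.0082, 0.1888]
orientation: [0.999, -0.038, 0.001, -0.0]
force: [0.6, -0.3, -0.3]
opening: -0.0003
grip_force: 0.0
clock: 5.2
ee_pos: [0.5049, -0.0671, 0.188]
orientation: [0.999, -0.041, -0.0, 0.0]
force: [0.1, 0.5, 0.2]
opening: 0.0001
grip_force: 0.0
[-229.     2.8  188. ]
[ 0.013  0.264 -0.008]
[0.013 0.264 0.532]
turn z units to align -0.002 pos [ 0.5049 -0.0671  0.188 ] F [0.1 0.5 0.2] t 5.2
```

View pics/t2.png

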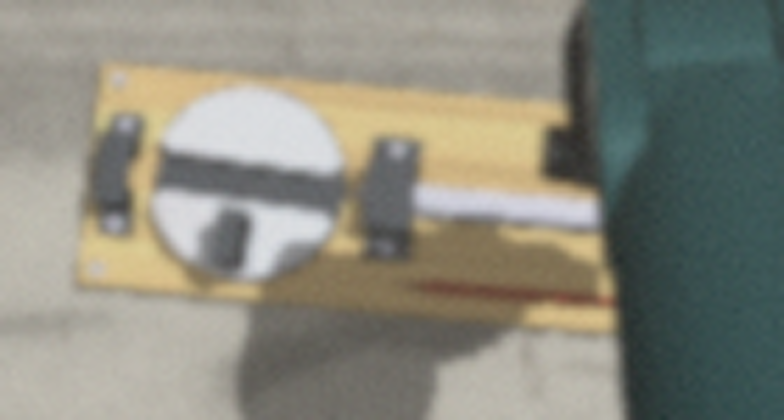

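```bash
python3 -m pendant '[[[0.013,0.16,0],[0,0,0],-1],[[0.013,0.3,0],[0,0,0],-1],[[0.013,0.3,0],[0,0,0],-1],[[0.013,0.3,0.13],[0,0,0],-1],[[0.013,0.3,0.28],[0,0,0],-1],[[0.013,0.3,0.42],[0,0,0],-1],[[0.013,0.3,0.53],[0,0,0],-1],[[0.013,0.3,0.53],[0,0,0],-1]]'
python3 - <<'E'
from h import *
import cv2
print(tolock())
units([*lock(-270,0),.055],[*lock(-123.5,0),.055])
im=robot.read_camera("top")
g=cv2.cvtColor(im,cv2.COLOR_RGB2GRAY)
for lo in(110,130):
    m=np.zeros_like(g); cv2.circle(m,(204,197),14,255,-1)
    k=((g<lo)&(m>0)).astype(np.uint8); n,l,st,_=cv2.connectedComponentsWithStats(k)
    for i in range(1,n):
        if st[i,4]>30:
            pts=np.argwhere(l==i)[:,::-1].astype(np.float32); v=cv2.fitLine(pts,cv2.DIST_L2,0,.01,.01).ravel()
            a=atz("top",v[2:]-v[:2]*8,.039);b=atz("top",v[2:]+v[:2]*8,.039);d=a-b
            print(lo,st[i,4],v.round(2),"rel",(np.arctan2(d[1],d[0])-YAW+np.pi/2)%np.pi-np.pi/2)
E
```

```text
clock: 5.92
ee_pos: [0.4991, -0.1371, 0.0507]
orientation: [0.999, -0.037, -0.005, -0.002]
force: [-1.6, -0.2, -0.1]
opening: -0.0002
grip_force: 0.0
[-299.2    3.3   50.7]
[ 0.013 -0.117 -0.017]
[ 0.014 -0.703 -0.015]
turn z units to align 0.0004 pos [ 0.4991 -0.1371  0.0507] F [-1.6 -0.2 -0.1] t 5.9167
110 123 [9.9000e-01 1.5000e-01 2.0373e+02 1.9681e+02] rel -0.06801991832596133
130 146 [9.9000e-01 1.5000e-01 2.0394e+02 1.9697e+02] rel -0.06056148501985681
130 46 [  0.38  -0.92 200.52 206.76] rel 1.2838748807482165
```

```bash
python3 -m pendant '[[[0.01,-0.06,0],[0,0,0],-1],[[0.013,-0.11,0],[0,0,0],-1],[[0.013,-0.14,0],[0,0,0],-1],[[0.013,-0.17,0],[0,0,0],-1],[[0.013,-0.2,0],[0,0,0],-1],[[0.013,-0.23,0],[0,0,0],-1],[[0.013,-0.26,0],[0,0,0],-1],[[0.013,-0.29,0],[0,0,0],-1]]' 
python3 -c "
from h import *
print(tolock());units([*lock(-122,0),.055])"
```

```text
clock: 6.63
ee_pos: [0.5117, -0.0685, 0.0561]
orientation: [0.999, -0.039, 0.0, 0.0]
force: [2.1, -3.3, 1.6]
opening: -0.0002
grip_force: 1.8
[-229.9   -4.1   56.1]
[-0.018 -0.431  0.004]
turn z units to align -0.0009 pos [ 0.5117 -0.0685  0.0561] F [ 2.1 -3.3  1.6] t 6.6333
```

```bash
python3 -m pendant '[[[-0.01,-0.05,0],[0,0,0],-1],[[-0.01,-0.1,0],[0,0,0],-1],[[-0.01,-0.15,0],[0,0,0],-1],[[-0.01,-0.2,0],[0,0,0],-1],[[-0.01,-0.25,0],[0,0,0],-1],[[-0.01,-0.3,0],[0,0,0],-1],[[-0.01,-0.34,0],[0,0,0],-1],[[-0.01,-0.37,0],[0,0,0],-1]]' 
python3 -c "
from h import *
print(tolock());units([*lock(-122,0),.055])"
```

```text
clock: 7.3
ee_pos: [0.5159, 0.0256, 0.0556]
orientation: [0.999, -0.038, -0.0, -0.0]
force: [2.5, -3.0, 1.3]
opening: 0.0002
grip_force: 1.7
[-135.7   -1.2   55.6]
[-0.005 -0.055  0.003]
turn z units to align -0.0003 pos [0.5159 0.0256 0.0556] F [ 2.5 -3.   1.3] t 7.3
```

Now press gently until the stop is felt.

```bash
python3 -m pendant '[[[0,-0.01,0],[0,0,0],-1],[[0,-0.02,0],[0,0,0],-1],[[0,-0.03,0],[0,0,0],-1],[[0,-0.04,0],[0,0,0],-1],[[0,-0.05,0],[0,0,0],-1],[[0,-0.05,0],[0,0,0],-1]]' 
python3 -c "
from h import *
print(tolock())"
```

```text
clock: 7.8
ee_pos: [0.5166, 0.0366, 0.0556]
orientation: [0.999, -0.039, -0.0, -0.0]
force: [0.8, -1.4, 0.1]
opening: 0.0001
grip_force: 0.8
[-124.6   -1.1   55.6]
```

```bash
python3 -m pendant '[[[0,-0.01,0],[0,0,0],-1],[[0,-0.02,0],[0,0,0],-1],[[0,-0.03,0],[0,0,0],-1],[[0,-0.03,0],[0,0,0],-1],[[0,-0.03,0],[0,0,0],-1]]' 
python3 -c "
from h import *
print(tolock())"
```

```text
clock: 8.22
ee_pos: [0.5167, 0.0384, 0.0556]
orientation: [0.999, -0.041, -0.001, 0.003]
force: [-1.1, -14.6, 5.9]
opening: 0.0001
grip_force: 7.5
[-122.9   -1.1   55.6]
```

```bash
python3 -m pendant '[[[0,0.05,0],[0,0,0],-1],[[0,0.15,0],[0,0,0],-1],[[0,0.25,-0.1],[0,0,0],-1],[[0,0.35,-0.25],[0,0,0],-1],[[0,0.5,-0.4],[0,0,0],-1],[[0,0.65,-0.5],[0,0,0],-1],[[0,0.8,-0.5],[0,0,0],-1],[[0,1,-0.5],[0,0,0],-1]]' 
python3 -m pendant '[[[0,0.3,0],[0,0,0],-1],[[0,0.3,0],[0,0,0],-1],[[0,0.3,0],[0,0,0],-1],[[0,0.3,0],[0,0,0],-1]]'
python3 - <<'E'
from h import *
import cv2
a=robot.read_camera("top")[165:240,160:300,::-1]; b=robot.read_camera("scene")[165:255,190:310,::-1]
r=lambda i:cv2.resize(i,(600,300 if i is a else 450),interpolation=2)[:300]
cv2.imwrite("pics/f.png",np.vstack([cv2.resize(a,(533,286),interpolation=2),cv2.resize(b,(533,400),interpolation=2)[:310]]))
E
```

```text
clock: 8.88
ee_pos: [0.5011, -0.1866, 0.1828]
orientation: [0.999, -0.037, 0.003, 0.0]
force: [0.3, 0.6, 0.8]
opening: 0.0003
grip_force: 0.0
clock: 9.22
ee_pos: [0.4931, -0.2623, 0.1794]
orientation: [0.999, -0.041, -0.0, -0.001]
force: [-0.5, 0.5, 0.5]
opening: -0.0
grip_force: 0.0
```

View pics/f.png

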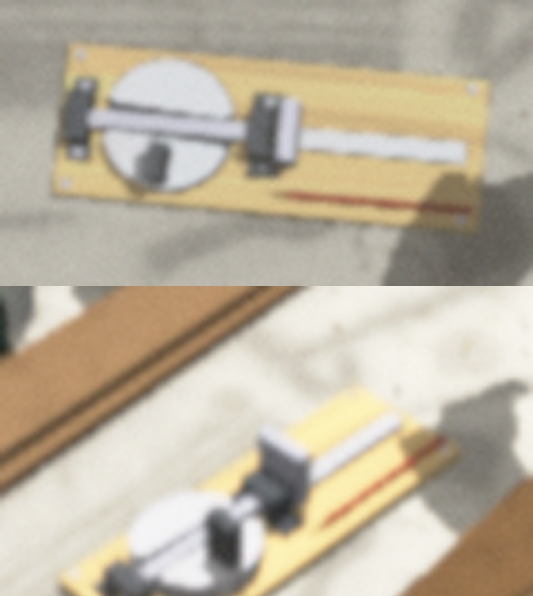

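The picture shows the bolt running through the slot into the keeper (75,120). The end plate at (287,130) is hard against the guide and the pencil has not moved.

```bash
python3 -c "
from station import robot
print(robot.sign_off())"
```

```text
the job is handed in; nothing more can be done
None
```

The turntable is locked and the job is handed in, at about 9 s of the 54 s allowed: the disc was turned into line first, then the bolt was pushed through the slot into the keeper until it stopped at about 15 N, with the end plate against the guide; nothing else on the board looked moved.

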